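# Sort the jam pots, then serve the bread roll with the tongs

### The arm

A 6-joint arm with a two-finger parallel gripper is mounted at the origin on a cart in front of the work surface, level with it; the furniture and walls round the work are solid. World frame = base frame: x ahead of the robot, y to its left, z up, the work surface at z = 0. Lengths are in m, angles in rad, forces in N, time in s.
With the tool pointing down it reaches from about 0.3 to 0.85 m from the base axis. Payload 4.2 kg.
Tool frame: the origin (TCP) lies at the very end of the fingers, on their centre line; the grasp point (between the pads) lies env.grip_point_offset behind it (env.grip_point_offset is the distance from the TCP to the grasp point, in m); z points along the fingers, y is the line along which they close (so a half turn about z gives the same grasp; the last joint's range is limited). The gripper opens to 91 mm and grips with 3 to 60 N. Pads are 32 mm wide; open, the fingers measure 118 mm over their backs; the gripper's body (76 mm by 178 mm) begins 60 mm behind the grasp point.
Start: joints at [1.283, 0.32, 1.565, -0, 1.257, -0.02], TCP at [0.152, 0.555, 0.214] pointing down, gripper open.
Joint ranges: [-3.11, 3.11], [-0.84, 2.01], [0.21, 2.61], [-1.34, 4.49], [0.05, 2.63], [-2.56, 2.56]. Speed limits (rad/s): [2.57, 2.57, 3.14, 3.14, 3.14, 3.14].

### API

Orientations are given as a unit quaternion [w, x, y, z].
In Python, from station import env gives the robot as it stands.
- The arm moves only by the tool move_arm, never from a script. Its argument "motion" is a list of rows, each a list of 2 entries, a list of its own where there are three numbers: the shift along the tool's x, y, z in m, then the turn, a rotation vector about the tool's x, y, z in rad. A call has 1 to 8 rows; each row shifts and turns the commanded pose from where the row before left it, along the tool's axes as they then stand; what a row does not reach is not made up. A row lasts 1/12 s, in which the tool goes at most 41.7 mm and 7.16 degrees, less where a joint would pass 70% of its speed; a pose out of reach is approached as far as the arm can. A call with a gripper value outside its range is refused whole. "jaw" is the opening, from 0 (shut) to 1 (fully open), set as the call begins (left out, the last holds). The fingers move at their own pace and stop on an object; "grip_force" is the grip in N (left out, the last holds). Time passes only in rows, so rows that do not move let the fingers close. It gives the time, the measured TCP pose, the force, the opening and the grip force at its end, in the units of the state.
- env.get_state(): the state, without advancing time (a new reading comes with each control period).
- env.snapshot(name): name is "side" or "top" or "wrist"; returns the picture (400x640x3 uint8, red, green, blue); there is no depth.
- env.calibration(name): a dict with "camera_matrix" (3x3 intrinsics, pixels), "k1" (the pictures are not rectified: a ray, as slopes to the right and down, at radius r is drawn at 1 + k1 r^2 times it, then the intrinsics apply), "origin" and "rotation" of the camera in the world. Camera axes: x right, y down, z forward; pixel columns grow to the right and rows downward; lengths in m; the calibration is good to about 2 mm. A picture is of the moment at which its call begins: read the wrist's pose just before it. calibration takes no time and is no camera call; for the wrist camera it gives the pose at the moment of the call.
- env.close_job(): hands the job in; it is judged then, once.
Trained networks look in the newest picture that a camera, given by its name, has taken for a name from the list of things; names that differ only in an ending like _2 or _b are one class to them, and where a whole thing is asked for, a point or a joint stands for the part that bears it (a point fixed in the world has none). Each returns a list of dicts, best first, with "score" (0 to 1); they miss things now and then, are a little off and sometimes report something else, mostly with a low value. They report only what shows in the picture. A call takes as long as a camera call.
- env.spot_in(camera, thing): "centre" ([x, y, z] in m, in world coordinates, good to about 4 mm: the middle of the surface that is visible of it).
- env.masks_of(camera, thing): "mask" (400x640 bool, what is visible of it).
- env.spot_point(camera, thing): "centre" ([x, y, z] in m, in world coordinates, good to about 4 mm: a listed point, or the origin of a listed thing).
The state is a dict: "clock": time; "joint_pos": joint angles; "joint_velocities": joint speeds; "joint_torque": joint torques, N m; "tcp_pos": TCP position; "orientation": TCP orientation; "ft_force": force on the tool from outside, world axes, zero at the start; "torque": the same for the moment, N m; "opening": opening from 0.0 (shut) to 1.0 (fully open); "grasp_force": force on a finger pad.
Only numpy, scipy, OpenCV 4.12 (cv2) and the standard library are available. Lean on these libraries where they do the work, as an engineer would, in place of code of your own. Each camera call takes 0.05 s, during which the arm holds its last target. There are 200 camera calls.

### The job

Get breakfast ready on the wooden stove cover: first put the red-lidded jam pot into the red bowl and the yellow-lidded one into the yellow bowl. Then take the serving tongs by their black grips, close their jaws on the bread roll and lift it off its board, to at least 10 cm above it, touching the bread with nothing but the tongs; leave the bowls, the board and the other things standing where they are. Finish while still holding the roll up in the closed tongs: do not put it down or let go.

Things in the scene. Friction and masses are not known exactly. Their poses are not given: they have to be found in the camera images.
- tongs: Steel serving tongs (0.115 kg, balanced at the grips) on edge, sprung open in a V, 205 mm long, 30 mm high. Origin: on the underside, midway between the black grips; x along the tongs to the jaws, y to the left arm, z up. Hinge at x = -95 mm, jaw middle +65, jaw ends +84. Grips: outer faces 57 mm apart when open, x -22 to +22, z 0 to 30 mm; squeeze along y from above. Frame fixed to the left arm.
- jaw_left: Left jaw of the tongs, a steel plate 28 mm high and 43 mm long with ends bent slightly inward. Origin on the hinge pin at the underside, axes as the tongs; its middle lies at x = 160, y = +36 mm in this frame. Open, the jaws are about 68 mm apart inside.
- jaw_right: Right jaw, mirror image of the left. Origin on the hinge pin at the underside; its axes turn with the right arm (parallel to those of the tongs when open); its middle lies at x = 160, y = -36 mm in this frame.
- tongs_right (a joint): Hinge of the tongs: 0 fully open, grows as they close, about 0.16 on the bread roll, at most 0.36. As they close the middle line of a held pair stays put. A spring opens them: 5.5 N at the grips to begin, 8 N at the roll; squeezed to 0.04 they can be carried, jaws still open. The jaws get about 0.55 of the rest of the grip force; 25 N at the grips holds the roll well.
- bread_roll: Small round golden-brown bread roll with a pale cross on top, 44 mm across (widest 12 to 22 mm above its underside), 38 mm high, 0.03 to 0.05 kg, firm. Origin: centre of its underside, z up. It stands on the bread board. Only the tongs may touch it.
- bread_board: Small round light wooden board, 96 mm across, 12 mm thick, 0.3 kg, loose on the cover. Origin: centre of its underside.
- bowl_red: Red bowl, 96 mm across the rim, 40 mm high, wall 4 mm, a pot set in it rests with its underside 9 mm above the bowl's, loose, 0.2 kg. Origin: centre of its underside, z up.
- bowl_yellow: Yellow bowl, otherwise the same as the red one.
- jam_red: Sealed white jam portion pot with a red lid: 40 mm across, 24 mm high, 0.03 kg. Origin: centre of its underside, z up.
- jam_yellow: Sealed white jam portion pot with a yellow lid, otherwise the same as the red-lidded one.
- cover: Fixed wooden cover over the burners, the surface everything is on: 440 mm (x) by 550 mm (y); its top lies at z = 50 mm. Origin: under its centre, on the glass of the stove.
- tomato: Red tomato, 48 mm across, 57 mm high, standing at the back edge; bystander. Origin: centre of its underside.
- onion: Purple onion, 53 mm across, 57 mm high, at the back edge; bystander. Origin: centre of its underside.
- matchbox: Matchbox, 36 x 53 x 15 mm, at the back edge; bystander. Origin: centre of its underside.
- lime_bowl: Empty lime-green plastic bowl, 62 mm across, 36 mm high, at the back right corner; bystander. Origin: centre of its underside.

How it is judged:
On the way, in this order (a step that is already met when the one before it is completed fails the run):
1. each jam pot lies, let go, in the bowl of its colour (horizontal distance between jam_red and bowl_red below 0.03 m and z of jam_red in the frame of bowl_red between -0.005 and 0.03 m and linear speed of each of jam_red, jam_yellow below 0.05 m/s and contact force between the fingers and jam_red below 0.1 N and horizontal distance between jam_yellow and bowl_yellow below 0.03 m and z of jam_yellow in the frame of bowl_yellow between -0.005 and 0.03 m and contact force between the fingers and jam_yellow below 0.1 N), for 0.2 s.
2. the bread roll is lifted at least 8 cm between the jaws of the tongs (height (world z) of bread_roll above 0.142 m and contact force between each of jaw_left, jaw_right and bread_roll above 0.3 N and contact force between the fingers and tongs above 1 N), for 0.2 s.
At the end, for the whole second after the job is handed in: The fingers hold the tongs (over 1 N), both jaws press on the bread roll (over 0.3 N), it is still (under 5 cm/s), its underside at z over 0.142 m (8 cm above its board); each jam pot rests, let go, in the bowl of its colour (within 30 mm of its centre, under 30 mm above its underside) (all of step 1 and all of step 2 and linear speed of bread_roll below 0.05 m/s); the arm keeps its last pose, push and grip.
It fails at once if the gripper or arm touches the bread roll itself (contact force between the arm and bread_roll above 0.2 N).
It fails at once if the fingers touch the bread roll itself (contact force between the fingers and bread_roll above 0.2 N).
It fails at once if a bystander (tomato, onion, matchbox or lime bowl) is moved more than 3 cm (distance of any of tomato, onion, matchbox, lime_bowl from where it was at the start of the episode above 0.03 m).
It fails at once if a bowl or the bread board is pushed more than 6 cm (distance of any of bowl_red, bowl_yellow, bread_board from where it was at the start of the episode above 0.06 m).
It also fails if it takes over 67 s, if anything falls off the work surface, if the arm or the gripper's body presses on something with over 40 N, if the wrist force passes 120 N, or if a joint passes its speed limit or range.

## Working session

There is one attempt and no reset: what is moved stays moved. The work goes in short steps, Python scripts to look and compute and a tool call to move; the robot and the scene stay as the last step left them, time stands still between calls to the robot, and variables do not carry over. Pictures are saved under pics/ and viewed, at most 10 in all, crops included, and the job is handed in when it is done.

Besides the shell and the picture viewer there is one more tool, called after "Call:" in YAML: its name, and indented under it one key for each argument. move_arm: Moves the arm, as the interface text tells. Its arguments: {"type":"object","properties":{"motion":{"type":"array","items":{"type":"array"}},"jaw":{"type":"number"},"grip_force":{"type":"number"}},"required":["motion"]}

```bash
ls; mkdir -p pics; python3 - <<'E'
from station import env
import cv2,numpy as np
print(env.grip_point_offset, env.get_state())
for c in ("top","side"):
    im=env.snapshot(c); cv2.imwrite(f"pics/{c}0.png",im[:,:,::-1])
    for t in ["jam_red","jam_yellow","bowl_red","bowl_yellow","bread_board","bread_roll","tongs","jaw_left","jaw_right","tomato","onion","matchbox","lime_bowl"]:
        r=env.spot_point(c,t)
        print(c,t,[(np.round(d["centre"],3).tolist(),round(d["score"],2)) for d in r[:2]])
print(env.get_state()["clock"])
E
```

```text
pics
0.0188 {'clock': 0.0, 'joint_pos': array([ 1.28302531e+00,  3.20297819e-01,  1.56567146e+00, -2.75197387e-05,
        1.25736375e+00, -1.99895609e-02]), 'joint_velocities': array([-5.77643036e-04,  2.41276509e-04,  1.25898698e-04, -1.86038609e-03,
       -5.56678830e-05, -6.73945675e-04]), 'joint_torque': array([ 6.57077703e-05, -4.12456226e+01, -2.31973332e+01,  7.28640589e-02,
        4.54732880e-02, -1.36641665e-04]), 'tcp_pos': array([0.15200268, 0.55403358, 0.2131198 ]), 'orientation': array([-1.20445618e-04,  1.33486781e-01,  9.91050212e-01, -8.61910400e-04]), 'ft_force': array([-0.33774309,  0.63973667,  0.11623465]), 'torque': array([-0.02406917, -0.05673913, -0.02233959]), 'grasp_force': 0.0, 'opening': 0.9994365736740224}
top jam_red [([0.457, 0.156, 0.052], 0.55)]
top jam_yellow [([0.67, 0.166, 0.049], 0.74), ([0.478, 0.004, 0.05], 0.61)]
top bowl_red [([0.669, 0.165, 0.05], 0.72)]
top bowl_yellow [([0.671, -0.01, 0.047], 0.81), ([0.476, 0.001, 0.053], 0.69)]
top bread_board [([0.666, -0.192, 0.053], 0.72)]
top bread_roll [([0.656, -0.18, 0.06], 0.67)]
top tongs [([0.472, -0.18, 0.052], 0.91)]
top jaw_left []
top jaw_right []
top tomato [([0.768, 0.078, 0.049], 0.85)]
top onion [([0.767, -0.089, 0.053], 0.7)]
top matchbox [([0.766, -0.005, 0.053], 0.88)]
top lime_bowl [([0.762, -0.236, 0.05], 0.55)]
side jam_red [([0.461, 0.156, 0.052], 0.49), ([0.766, -0.091, 0.049], 0.22)]
side jam_yellow [([0.478, 0.001, 0.054], 0.83)]
side bowl_red [([0.666, 0.166, 0.05], 0.83)]
side bowl_yellow [([0.671, -0.01, 0.05], 0.82)]
side bread_board [([0.665, -0.192, 0.046], 0.78)]
side bread_roll [([0.658, -0.18, 0.058], 0.82)]
side tongs [([0.473, -0.188, 0.048], 0.58)]
side jaw_left []
side jaw_right []
side tomato [([0.763, 0.079, 0.052], 0.8)]
side onion [([0.767, -0.09, 0.046], 0.76), ([0.461, 0.156, 0.05], 0.54)]
side matchbox []
side lime_bowl [([0.758, -0.238, 0.05], 0.67)]
1.4
```

View pics/top0.png

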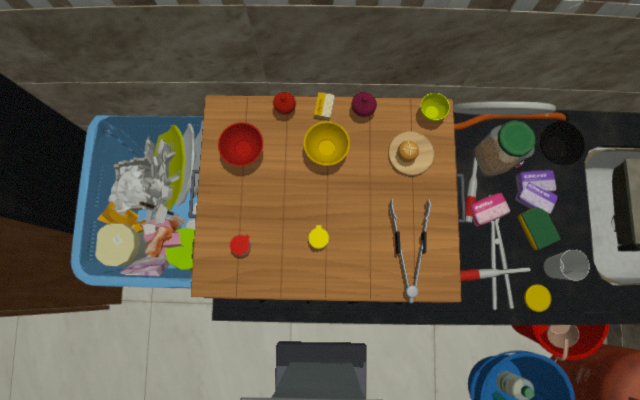

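View pics/side0.png

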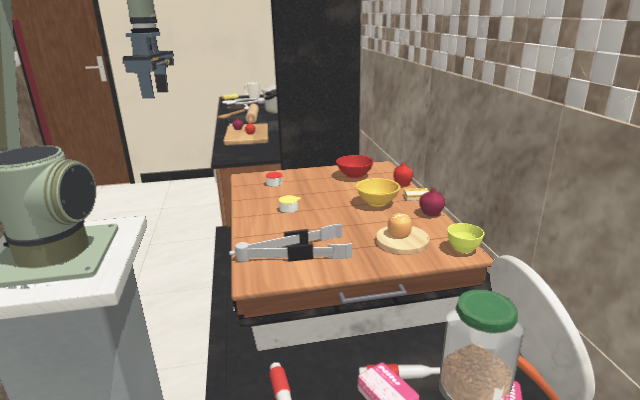

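The top view shows the red pot at (240,245), the yellow pot at (318,238), the bowls at (241,144) and (326,144), and the roll at (408,150). The tongs form a V with the hinge at (412,292) and the jaws at (393,203) and (428,203). The side view agrees. Next I refine the positions.

```bash
cat > h.py <<'E'
from station import env
import cv2,numpy as np
def ray(c,uv):
    k=env.calibration(c);K=np.array(k["camera_matrix"]);D=np.array([k["k1"],0,0,0.])
    n=cv2.undistortPoints(np.array(uv,float).reshape(-1,1,2),K,D).reshape(-1,2)
    return np.array(k["origin"]),np.c_[n,np.ones(len(n))]@np.array(k["rotation"]).T
def onz(c,uv,z):
    o,d=ray(c,uv); return o+d*((z-o[2])/d[:,2])[:,None]
def mask(c,t):
    r=env.masks_of(c,t); return [(x["score"],x["mask"]) for x in r]
E
python3 - <<'E'
from h import *
im=env.snapshot("top")
for t,z in [("jam_red",.074),("jam_yellow",.074),("bowl_red",.09),("bowl_yellow",.09),("bread_roll",.068),("bread_board",.062),("tongs",.08)]:
    for s,m in mask("top",t)[:2]:
        v,u=np.nonzero(m)
        P=onz("top",np.c_[u,v],z)[:,:2]
        c,r=cv2.minEnclosingCircle(P.astype(np.float32))
        print(t,round(s,2),P.mean(0).round(4),np.round(c,4),round(r,4),P.min(0).round(3),P.max(0).round(3))
        if t=="tongs":
            for lo in np.arange(.36,.6,.02):
                q=P[(P[:,0]>lo)&(P[:,0]<lo+.02)]
                if len(q):
                    y=q[:,1];mid=(y.max()+y.min())/2
                    print(round(lo+.01,3),y.min().round(4),y.max().round(4),mid.round(4), y[y>mid].mean().round(4),y[y<mid].mean().round(4))
# black grips
hsv=im.astype(int).sum(2)
v,u=np.nonzero(hsv<120); k=(u>385)&(u<440)&(v>210)&(v<270); u,v=u[k],v[k]
P=onz("top",np.c_[u,v],.08)[:,:2]; 
for s in (u<412,u>=412): print("grip",P[s].mean(0).round(4),P[s].min(0).round(3),P[s].max(0).round(3),s.sum())
cv2.imwrite("pics/t1.png",cv2.resize(im[120:310,370:450,::-1],None,fx=3,fy=3,interpolation=cv2.INTER_CUBIC))
E
```

```text
Traceback (most recent call last):
  File "h.py", line 8, in onz
    o,d=ray(c,uv); return o+d*((z-o[2])/d[:,2])[:,None]
        ~~~^^^^^^
  File "h.py", line 6, in ray
    return np.array(k["origin"]),np.c_[n,np.ones(len(n))]@np.array(k["rotation"]).T
                                 ~~~~~~~~~~~~~~~~~~~~~~~~^~~~~~~~~~~~~~~~~~~~~~~~~~
ValueError: matmul: Input operand 1 has a mismatch in its core dimension 0, with gufunc signature (n?,k),(k,m?)->(n?,m?) (size 4 is different from 3)
```

Call:
move_arm:
  motion:
    - [[0,0,0],[0,0,-0.0893]]
    - [[0,0,0],[0,0,-0.0893]]
    - [[0,0,0],[0,0,-0.0893]]
  jaw: 0.75

```text
clock: 1.75
tcp_pos: [0.1521, 0.5545, 0.214]
orientation: [0.0, -0.002, 1.0, 0.0]
ft_force: [-0.0, 0.4, -0.2]
opening: 0.812
grasp_force: 0.0
```

```bash
sed -i 's/@np.array(k\["rotation"\]).T/@Rotation.from_quat(np.roll(k["rotation"],-1)).as_matrix().T/; 1i from scipy.spatial.transform import Rotation' h.py
python3 - <<'E'
from h import *
im=env.snapshot("top"); print(env.calibration("top"))
for t,z in [("jam_red",.074),("jam_yellow",.074),("bowl_red",.09),("bowl_yellow",.09),("bread_roll",.068),("bread_board",.062),("tongs",.08)]:
    for s,m in mask("top",t)[:2]:
        v,u=np.nonzero(m)
        P=onz("top",np.c_[u,v],z)[:,:2]
        c,r=cv2.minEnclosingCircle(P.astype(np.float32))
        print(t,round(s,2),P.mean(0).round(4),np.round(c,4),round(r,4),P.min(0).round(3),P.max(0).round(3))
        if t=="tongs":
            for lo in np.arange(.36,.6,.02):
                q=P[(P[:,0]>lo)&(P[:,0]<lo+.02)]
                if len(q):
                    y=q[:,1];mid=(y.max()+y.min())/2
                    print(round(lo+.01,3),y.min().round(4),y.max().round(4),mid.round(4), y[y>mid].mean().round(4),y[y<mid].mean().round(4))
hsv=im.astype(int).sum(2)
v,u=np.nonzero(hsv<120); k=(u>385)&(u<440)&(v>210)&(v<270); u,v=u[k],v[k]
P=onz("top",np.c_[u,v],.08)[:,:2]; 
for s in (u<412,u>=412): print("grip",P[s].mean(0).round(4),P[s].min(0).round(3),P[s].max(0).round(3),s.sum())
cv2.imwrite("pics/t1.png",cv2.resize(im[120:310,370:450,::-1],None,fx=3,fy=3,interpolation=cv2.INTER_CUBIC))
E
```

```text
{'camera_matrix': array([[463.23358326,   0.        , 323.77751898],
       [  0.        , 463.23358326, 190.96392753],
       [  0.        ,   0.        ,   1.        ]]), 'k1': -0.08362323933210651, 'origin': array([ 0.37469854, -0.01570449,  0.99973287]), 'rotation': array([-0.07767063,  0.7091694 , -0.69698454,  0.0725161 ])}
jam_red 0.83 [0.4628 0.1568] [0.4639 0.1568] 0.0237 [0.443 0.134] [0.484 0.179]
jam_yellow 0.59 [0.4803 0.003 ] [0.4819 0.0028] 0.0227 [ 0.46  -0.015] [0.504 0.023]
bowl_red 0.91 [0.6674 0.1675] [0.668  0.1672] 0.0483 [0.62  0.121] [0.716 0.214]
bowl_yellow 0.72 [ 0.6731 -0.0102] [ 0.6733 -0.0097] 0.047 [ 0.627 -0.055] [0.718 0.035]
bread_roll 0.73 [ 0.6628 -0.181 ] [ 0.663  -0.1817] 0.0248 [ 0.639 -0.204] [ 0.687 -0.157]
bread_board 0.74 [ 0.5437 -0.2214] [ 0.5429 -0.2193] 0.0198 [ 0.524 -0.227] [ 0.562 -0.214]
bread_board 0.69 [ 0.6596 -0.1914] [ 0.6624 -0.1891] 0.05 [ 0.614 -0.237] [ 0.709 -0.141]
tongs 0.9 [ 0.4547 -0.1909] [ 0.4592 -0.1984] 0.1016 [ 0.359 -0.223] [ 0.558 -0.143]
0.37 -0.1928 -0.1711 -0.1819 -0.177 -0.1867
0.39 -0.1931 -0.1712 -0.1822 -0.1753 -0.1882
0.41 -0.1975 -0.1677 -0.1826 -0.1694 -0.1926
0.43 -0.1979 -0.1916 -0.1947 -0.1933 -0.1967
0.45 -0.2103 -0.1544 -0.1823 -0.157 -0.203
0.47 -0.2127 -0.1526 -0.1827 -0.1552 -0.2073
0.49 -0.2133 -0.1527 -0.183 -0.1547 -0.2086
0.51 -0.2158 -0.1472 -0.1815 -0.1492 -0.2121
0.53 -0.2225 -0.1433 -0.1829 -0.1469 -0.2161
0.55 -0.223 -0.1434 -0.1832 -0.1439 -0.2188
tongs 0.35 [0.6712 0.1695] [0.6718 0.1693] 0.0492 [0.623 0.123] [0.719 0.218]
grip [ 0.4703 -0.1536] [ 0.45  -0.158] [ 0.492 -0.151] 69
grip [ 0.4772 -0.2068] [ 0.453 -0.209] [ 0.493 -0.203] 47
```

View pics/t1.png

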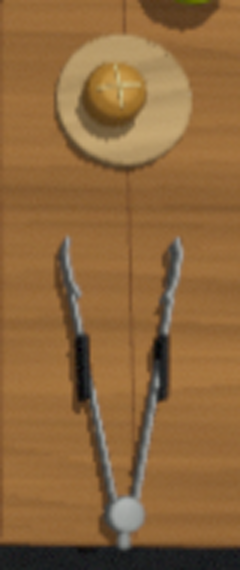

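The crop shows the tongs pointing along +x (yaw about 0) with their middle at y ≈ -0.182. The roll is straight ahead of them. I'll start with the red pot.

Call:
move_arm:
  motion:
    - [[-0.022,-0.028,0],[0,0,0]]
    - [[-0.022,-0.028,0],[0,0,0]]
    - [[-0.022,-0.028,0],[0,0,0]]
    - [[-0.022,-0.028,0],[0,0,0]]
    - [[-0.022,-0.028,0],[0,0,0]]
    - [[-0.022,-0.028,0],[0,0,0]]
    - [[-0.022,-0.028,0],[0,0,0]]
    - [[-0.022,-0.028,0],[0,0,0]]
  jaw: 0.75

```text
clock: 2.82
tcp_pos: [0.329, 0.3291, 0.2142]
orientation: [0.0, 0.0, 1.0, 0.0]
ft_force: [0.5, -0.1, -0.8]
opening: 0.756
grasp_force: 0.0
```

Call:
move_arm:
  motion:
    - [[-0.022,-0.029,0.015],[0,0,0]]
    - [[-0.022,-0.029,0.015],[0,0,0]]
    - [[-0.022,-0.029,0.015],[0,0,0]]
    - [[-0.022,-0.029,0.015],[0,0,0]]
    - [[-0.022,-0.029,0.015],[0,0,0]]
    - [[-0.022,-0.029,0.015],[0,0,0]]
    - [[0,0,0],[0,0,0]]

```text
clock: 3.4
tcp_pos: [0.4621, 0.1519, 0.1216]
orientation: [-0.001, 0.003, 1.0, -0.001]
ft_force: [0.1, -0.2, -0.0]
opening: 0.75
grasp_force: 0.0
```

Call:
move_arm:
  motion:
    - [[0,0.004,0.02],[0,0,0]]
    - [[0,0,0.022],[0,0,0]]
    - [[0,0,0.015],[0,0,0]]
    - [[0,0,0.004],[0,0,0]]
    - [[0,0,0],[0,0,0]]

```text
clock: 3.82
tcp_pos: [0.4594, 0.1607, 0.0623]
orientation: [-0.001, -0.0, 1.0, -0.0]
ft_force: [0.0, -0.2, 0.3]
opening: 0.752
grasp_force: 0.0
```

Call:
move_arm:
  motion:
    - [[0,0,0],[0,0,0]]
    - [[0,0,0],[0,0,0]]
    - [[0,0,0],[0,0,0]]
    - [[0,0,0],[0,0,0]]
    - [[0,0,0],[0,0,0]]
    - [[0,0,0],[0,0,0]]
  jaw: 0.2
  grip_force: 8

```text
clock: 4.32
tcp_pos: [0.4606, 0.1608, 0.0636]
orientation: [0.001, -0.0, 1.0, 0.0]
ft_force: [-0.6, 0.0, 2.8]
opening: 0.442
grasp_force: 8.0
```

Call:
move_arm:
  motion:
    - [[0,0,-0.02],[0,0,0]]
    - [[0,0,-0.03],[0,0,0]]
    - [[0,0,-0.03],[0,0,0]]
    - [[-0.03,0,0],[0,0,0]]
    - [[-0.03,0.002,0],[0,0,0]]
    - [[-0.03,0.002,0],[0,0,0]]
    - [[-0.03,0.003,0],[0,0,0]]
    - [[-0.03,0.003,0],[0,0,0]]

```text
clock: 4.98
tcp_pos: [0.6114, 0.1705, 0.143]
orientation: [-0.0, 0.0, 1.0, 0.0]
ft_force: [0.3, 0.1, -0.3]
opening: 0.438
grasp_force: 8.0
```

Call:
move_arm:
  motion:
    - [[-0.03,0,0],[0,0,0]]
    - [[-0.026,0.001,0],[0,0,0]]
    - [[0,0,0],[0,0,0]]
    - [[0,0,0],[0,0,0]]

```text
clock: 5.32
tcp_pos: [0.6666, 0.1713, 0.1418]
orientation: [-0.001, 0.0, 1.0, -0.0]
ft_force: [0.1, -0.3, 0.6]
opening: 0.435
grasp_force: 8.0
```

Call:
move_arm:
  motion:
    - [[-0.001,-0.004,0.025],[0,0,0]]
    - [[0,0,0.025],[0,0,0]]
    - [[0,0,0.013],[0,0,0]]
    - [[0,0,0],[0,0,0]]
    - [[0,0,0],[0,0,0]]

```text
clock: 5.73
tcp_pos: [0.6658, 0.1676, 0.0797]
orientation: [-0.001, -0.0, 1.0, -0.0]
ft_force: [0.1, 0.3, 0.6]
opening: 0.441
grasp_force: 8.0
```

Call:
move_arm:
  motion:
    - [[0,0,0],[0,0,0]]
    - [[0,0,0],[0,0,0]]
    - [[0,0,0],[0,0,0]]
    - [[0,0,-0.015],[0,0,0]]
    - [[0,0,-0.025],[0,0,0]]
    - [[0,0,-0.035],[0,0,0]]
  jaw: 0.53

```text
clock: 6.23
tcp_pos: [0.6656, 0.1672, 0.1537]
orientation: [-0.003, -0.0, 1.0, -0.001]
ft_force: [-0.4, 0.5, -0.3]
opening: 0.529
grasp_force: 0.0
```

```bash
python3 - <<'E'
from h import *
im=env.snapshot("side")
print(env.get_state()["tcp_pos"])
for t in("jam_red","bowl_red"):
    print(t,[(np.round(d["centre"],3),round(d["score"],2)) for d in env.spot_point("side",t)])
cv2.imwrite("pics/s1.png",cv2.resize(im[120:300,220:500,::-1],None,fx=2,fy=2))
E
```

```text
[0.67033685 0.16835042 0.16404116]
jam_red [(array([0.669, 0.166, 0.057]), 0.54)]
bowl_red [(array([0.667, 0.166, 0.048]), 0.64), (array([0.666, 0.167, 0.057]), 0.43)]
```

View pics/s1.png

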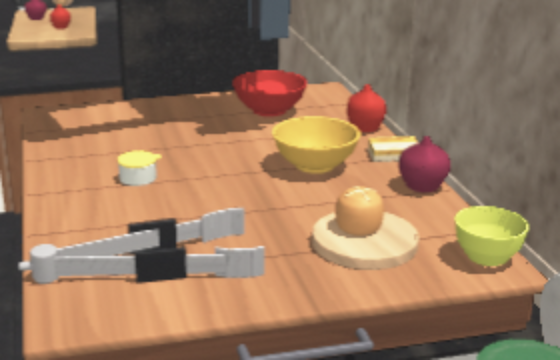

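The crop shows the red pot gone from the table and the fingers clear above the red bowl, and the network places the pot at the bowl centre. Next is the yellow pot.

Call:
move_arm:
  motion:
    - [[0.024,-0.021,0],[0,0,0]]
    - [[0.024,-0.021,0],[0,0,0]]
    - [[0.024,-0.021,0],[0,0,0]]
    - [[0.024,-0.021,0],[0,0,0]]
    - [[0.024,-0.021,0],[0,0,0]]
    - [[0.024,-0.021,0.01],[0,0,0]]
    - [[0.024,-0.021,0.01],[0,0,0]]
    - [[0.022,-0.019,0.01],[0,0,0]]
  jaw: 0.75

```text
clock: 7.05
tcp_pos: [0.4751, 0.0006, 0.1243]
orientation: [-0.0, -0.0, 1.0, -0.0]
ft_force: [0.8, -1.4, -0.7]
opening: 0.748
grasp_force: 0.0
```

Call:
move_arm:
  motion:
    - [[0,0,0],[0,0,0]]
    - [[0,0,0],[0,0,0]]

```text
clock: 7.22
tcp_pos: [0.4756, 0.001, 0.1244]
orientation: [-0.001, 0.001, 1.0, 0.0]
ft_force: [0.6, -0.4, 0.5]
opening: 0.753
grasp_force: 0.0
```

Call:
move_arm:
  motion:
    - [[-0.003,0.001,0.02],[0,0,0]]
    - [[0,0,0.022],[0,0,0]]
    - [[0,0,0.016],[0,0,0]]
    - [[0,0,0.004],[0,0,0]]
    - [[0,0,0],[0,0,0]]

```text
clock: 7.63
tcp_pos: [0.4805, 0.0031, 0.0621]
orientation: [-0.001, -0.0, 1.0, 0.0]
ft_force: [0.3, -0.1, 1.0]
opening: 0.751
grasp_force: 0.0
```

Call:
move_arm:
  motion:
    - [[0,0,0],[0,0,0]]
    - [[0,0,0],[0,0,0]]
    - [[0,0,0],[0,0,0]]
    - [[0,0,0],[0,0,0]]
    - [[0,0,0],[0,0,0]]
    - [[0,0,0],[0,0,0]]
  jaw: 0.2

```text
clock: 8.13
tcp_pos: [0.4808, 0.0026, 0.0636]
orientation: [0.001, -0.0, 1.0, 0.0]
ft_force: [0.6, -0.2, 3.7]
opening: 0.433
grasp_force: 8.0
```

Call:
move_arm:
  motion:
    - [[0,0,-0.02],[0,0,0]]
    - [[0,0,-0.03],[0,0,0]]
    - [[0,0,-0.03],[0,0,0]]
    - [[-0.032,-0.002,0],[0,0,0]]
    - [[-0.032,-0.002,0],[0,0,0]]
    - [[-0.032,-0.002,0],[0,0,0]]
    - [[-0.032,-0.002,0],[0,0,0]]
    - [[-0.032,-0.002,0],[0,0,0]]

```text
clock: 8.8
tcp_pos: [0.6414, -0.0076, 0.1429]
orientation: [-0.0, 0.0, 1.0, 0.0]
ft_force: [-0.0, -0.2, -0.5]
opening: 0.439
grasp_force: 8.0
```

Call:
move_arm:
  motion:
    - [[-0.032,-0.002,0],[0,0,0]]
    - [[0,0,0],[0,0,0]]
    - [[0,0,0],[0,0,0]]

```text
clock: 9.05
tcp_pos: [0.6728, -0.0096, 0.1417]
orientation: [-0.001, 0.0, 1.0, 0.0]
ft_force: [-1.1, -0.5, 0.1]
opening: 0.444
grasp_force: 8.0
```

Call:
move_arm:
  motion:
    - [[0.001,0,0.025],[0,0,0]]
    - [[0,0,0.025],[0,0,0]]
    - [[0,0,0.013],[0,0,0]]
    - [[0,0,0],[0,0,0]]
    - [[0,0,0],[0,0,0]]

```text
clock: 9.47
tcp_pos: [0.6698, -0.0093, 0.0798]
orientation: [-0.001, -0.0, 1.0, 0.0]
ft_force: [0.1, -1.1, -0.5]
opening: 0.439
grasp_force: 8.0
```

Call:
move_arm:
  motion:
    - [[0,0,0],[0,0,0]]
    - [[0,0,0],[0,0,0]]
    - [[0,0,0],[0,0,0]]
    - [[0,0,-0.015],[0,0,0]]
    - [[0,0,-0.025],[0,0,0]]
    - [[0,0,-0.035],[0,0,0]]
  jaw: 0.53

```text
clock: 9.97
tcp_pos: [0.6695, -0.0093, 0.1537]
orientation: [-0.003, -0.0, 1.0, 0.0]
ft_force: [1.5, 0.3, 0.9]
opening: 0.532
grasp_force: 0.0
```

Call:
move_arm:
  motion:
    - [[0.025,-0.021,0],[0,0,0]]
    - [[0.025,-0.021,0],[0,0,0]]
    - [[0.025,-0.021,0],[0,0,0]]
    - [[0.025,-0.022,0],[0,0,0]]
    - [[0.025,-0.022,0],[0,0,0]]
    - [[0.025,-0.022,0],[0,0,0]]
    - [[0.025,-0.022,0],[0,0,0]]
    - [[0.026,-0.021,0],[0,0,0]]
  jaw: 0.9

```text
clock: 10.63
tcp_pos: [0.4693, -0.1825, 0.1559]
orientation: [0.001, -0.0, 1.0, -0.0]
ft_force: [-0.1, -0.4, -0.3]
opening: 0.901
grasp_force: 0.0
```

```bash
python3 - <<'E'
from h import *
for c in("side","wrist"):
    im=env.snapshot(c)
    print(env.get_state()["tcp_pos"])
    for t in("jam_red","bowl_red","jam_yellow","bowl_yellow","tongs","bread_roll"):
        print(c,t,[(np.round(d["centre"],3),round(d["score"],2)) for d in env.spot_point(c,t)][:2])
    cv2.imwrite(f"pics/{c}2.png",im[:,:,::-1])
E
```

```text
[ 0.46415886 -0.18494236  0.15566156]
side jam_red [(array([0.67 , 0.165, 0.06 ]), 0.63)]
side bowl_red [(array([0.668, 0.167, 0.049]), 0.66)]
side jam_yellow [(array([ 0.668, -0.009,  0.06 ]), 0.64)]
side bowl_yellow [(array([ 0.67 , -0.008,  0.05 ]), 0.61)]
side tongs [(array([ 0.473, -0.182,  0.048]), 0.86)]
side bread_roll [(array([ 0.661, -0.175,  0.059]), 0.92), (array([0.664, 0.169, 0.048]), 0.56)]
[ 0.47128424 -0.18085582  0.15510718]
wrist jam_red []
wrist bowl_red []
wrist jam_yellow []
wrist bowl_yellow []
wrist tongs []
wrist bread_roll []
```

View pics/wrist2.png

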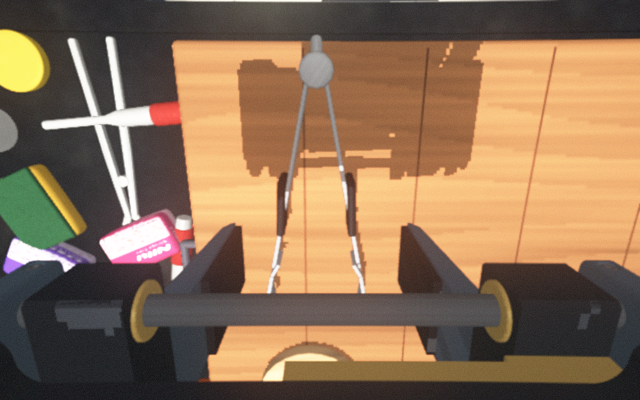

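The wrist view shows the tongs midline at column 317, centred between the fingers. Both pots are in their bowls according to the side camera. Now I go down on the grips.

Call:
move_arm:
  motion:
    - [[-0.001,0,0.03],[0,0,0]]
    - [[0,0,0.03],[0,0,0]]
    - [[0,0,0.022],[0,0,0]]
    - [[0,0,0.011],[0,0,0]]
    - [[0,0,0.004],[0,0,0]]
    - [[0,0,0],[0,0,0]]
    - [[0,0,0],[0,0,0]]

```text
clock: 11.92
tcp_pos: [0.4718, -0.1816, 0.0584]
orientation: [0.0, -0.0, 1.0, -0.0]
ft_force: [-0.2, -0.5, 0.0]
opening: 0.901
grasp_force: 0.0
```

Call:
move_arm:
  motion:
    - [[0,0,0],[0,0,0]]
    - [[0,0,0],[0,0,0]]
    - [[0,0,0],[0,0,0]]
    - [[0,0,0],[0,0,0]]
    - [[0,0,0],[0,0,0]]
    - [[0,0,0],[0,0,0]]
    - [[0,0,0],[0,0,0]]
  jaw: 0.575
  grip_force: 15

```text
clock: 12.5
tcp_pos: [0.4721, -0.1822, 0.0588]
orientation: [0.001, -0.0, 1.0, -0.001]
ft_force: [0.2, -1.4, 5.6]
opening: 0.579
grasp_force: 8.0
```

Call:
move_arm:
  motion:
    - [[0,0,-0.005],[0,0,0]]
    - [[0,0,-0.01],[0,0,0]]
    - [[0,0,-0.015],[0,0,0]]
    - [[0,0,-0.015],[0,0,0]]
    - [[0,0,-0.01],[0,0,0]]
    - [[0,0,0],[0,0,0]]
    - [[0,0,0],[0,0,0]]

```text
clock: 13.08
tcp_pos: [0.4712, -0.1813, 0.1132]
orientation: [0.0, -0.0, 1.0, 0.0]
ft_force: [-0.1, -0.3, -0.9]
opening: 0.576
grasp_force: 6.0
```

```bash
python3 - <<'E'
from h import *
for c in("top","side"):
    im=env.snapshot(c)
    print(env.get_state()["tcp_pos"],env.get_state()["opening"])
    for t in("tongs","bread_roll","jaw_left","jaw_right","bread_board"):
        print(c,t,[(np.round(d["centre"],3),round(d["score"],2)) for d in env.spot_point(c,t)][:2])
    if c=="side": cv2.imwrite(f"pics/{c}3.png",cv2.resize(im[120:300,220:500,::-1],None,fx=2,fy=2))
E
```

```text
[ 0.47073212 -0.18113301  0.11256055] 0.5770670706464225
top tongs []
top bread_roll [(array([ 0.658, -0.181,  0.063]), 0.78)]
top jaw_left []
top jaw_right [(array([0.672, 0.167, 0.048]), 0.42)]
top bread_board [(array([ 0.665, -0.19 ,  0.051]), 0.73)]
[ 0.47091712 -0.18132032  0.11232689] 0.5758634110686077
side tongs [(array([ 0.473, -0.188,  0.101]), 0.9), (array([ 0.667, -0.195,  0.047]), 0.55)]
side bread_roll [(array([ 0.66 , -0.18 ,  0.061]), 0.79)]
side jaw_left [(array([ 0.673, -0.012,  0.053]), 0.31)]
side jaw_right []
side bread_board [(array([ 0.666, -0.191,  0.051]), 0.73)]
```

View pics/side3.png

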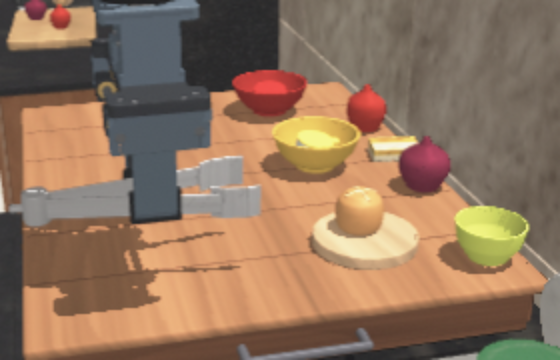

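The side view shows the tongs level in the air, jaws open, in line with the roll. I'll raise them slightly, go over the roll, check, and then go down.

Call:
move_arm:
  motion:
    - [[0,0,-0.02],[0,0,0]]
    - [[-0.01,0.001,0],[0,0,0]]
    - [[-0.024,0,0],[0,0,0]]
    - [[-0.03,0,0],[0,0,0]]
    - [[-0.03,0,0],[0,0,0]]
    - [[-0.02,0,0],[0,0,0]]
    - [[-0.009,0,0],[0,0,0]]
    - [[0,0,0],[0,0,0]]

```text
clock: 14.35
tcp_pos: [0.5961, -0.1802, 0.132]
orientation: [0.0, -0.001, 1.0, 0.0]
ft_force: [0.4, 0.2, -0.6]
opening: 0.575
grasp_force: 6.0
```

```bash
python3 - <<'E'
from h import *
im=env.snapshot("top")
s=env.get_state();print(s["tcp_pos"],s["opening"],s["grasp_force"])
a=cv2.resize(im[110:240,350:480,::-1],None,fx=3,fy=3,interpolation=cv2.INTER_CUBIC)
im=env.snapshot("side")
print(env.get_state()["tcp_pos"])
b=cv2.resize(im[170:300,330:460,::-1],None,fx=3,fy=3,interpolation=cv2.INTER_CUBIC)
cv2.imwrite("pics/m4.png",np.hstack([a,b]))
E
```

```text
[ 0.59424986 -0.18016972  0.13197572] 0.5739957144188805 5.99890910089016
[ 0.59326555 -0.18016808  0.13217052]
```

View pics/m4.png

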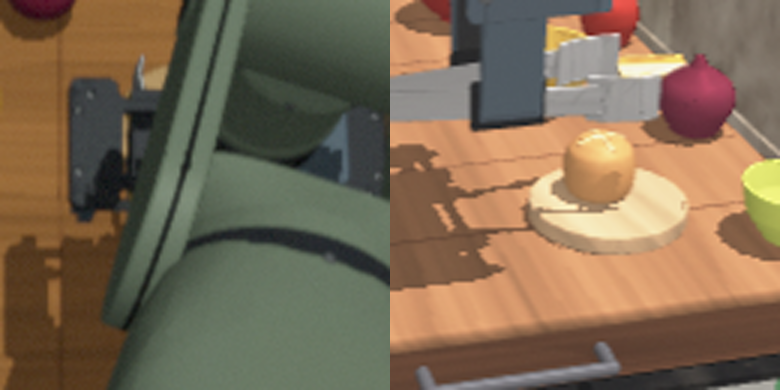

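The top camera's view is blocked by the arm. The side view shows the jaws level, above and in line with the roll.

Call:
move_arm:
  motion:
    - [[0,0,0.008],[0,0,0]]
    - [[0,0,0.008],[0,0,0]]
    - [[0,0,0.008],[0,0,0]]
    - [[0,0,0.004],[0,0,0]]
    - [[0,0,0],[0,0,0]]
    - [[0,0,0],[0,0,0]]

```text
clock: 14.95
tcp_pos: [0.5938, -0.1804, 0.1045]
orientation: [-0.0, 0.0, 1.0, 0.0]
ft_force: [0.8, -0.0, -1.9]
opening: 0.576
grasp_force: 6.0
```

```bash
python3 - <<'E'
from h import *
im=env.snapshot("side")
s=env.get_state();print(s["tcp_pos"],s["ft_force"])
print([(np.round(d["centre"],3),round(d["score"],2)) for d in env.spot_point("side","bread_roll")][:2])
b=cv2.resize(im[170:300,330:460,::-1],None,fx=3,fy=3,interpolation=cv2.INTER_CUBIC)
w=env.snapshot("wrist")[:,:,::-1]
cv2.imwrite("pics/m5.png",np.hstack([b,cv2.resize(w[200:400,220:420],(390,390))]))
E
```

```text
[ 0.59424763 -0.18051021  0.10497814] [-0.59398173 -0.23504992 -1.0970842 ]
[(array([ 0.659, -0.177,  0.059]), 0.7), (array([0.766, 0.078, 0.053]), 0.3)]
```

View pics/m5.png

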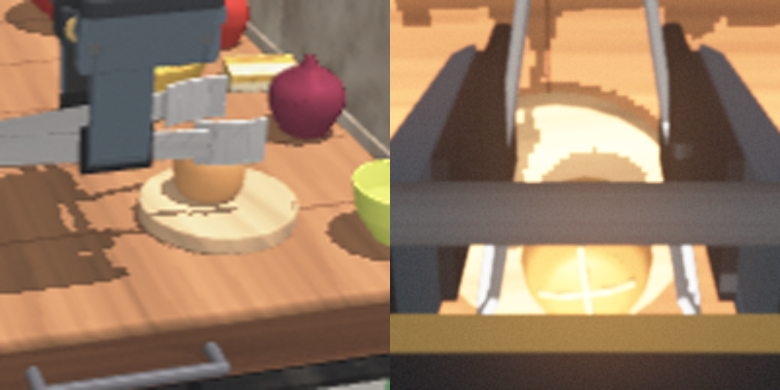

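The wrist view shows the roll centred between the jaws: jaws at about 493 and 680, roll from 525 to 650. I continue down and squeeze.

Call:
move_arm:
  motion:
    - [[0,0,0.008],[0,0,0]]
    - [[0,0,0.008],[0,0,0]]
    - [[0,0,0.008],[0,0,0]]
    - [[0,0,0.004],[0,0,0]]
    - [[0,0,0],[0,0,0]]
    - [[0,0,0],[0,0,0]]

```text
clock: 15.6
tcp_pos: [0.594, -0.1803, 0.0764]
orientation: [-0.0, -0.0, 1.0, 0.0]
ft_force: [-0.3, 0.7, -0.5]
opening: 0.578
grasp_force: 6.0
```

Call:
move_arm:
  motion:
    - [[0,0,0],[0,0,0]]
    - [[0,0,0],[0,0,0]]
    - [[0,0,0],[0,0,0]]
    - [[0,0,0],[0,0,0]]
    - [[0,0,0],[0,0,0]]
    - [[0,0,0],[0,0,0]]
    - [[0,0,0],[0,0,0]]
    - [[0,0,0],[0,0,0]]
  jaw: 0.3
  grip_force: 27

```text
clock: 16.27
tcp_pos: [0.5944, -0.1805, 0.077]
orientation: [0.0, -0.0, 1.0, -0.0]
ft_force: [0.6, 0.1, -1.0]
opening: 0.482
grasp_force: 27.0
```

Call:
move_arm:
  motion:
    - [[0,0,-0.004],[0,0,0]]
    - [[0,0,-0.01],[0,0,0]]
    - [[0,0,-0.018],[0,0,0]]
    - [[0,0,-0.022],[0,0,0]]
    - [[0,0,-0.024],[0,0,0]]
    - [[0,0,-0.024],[0,0,0]]
    - [[0,0,-0.018],[0,0,0]]
    - [[0,0,-0.008],[0,0,0]]

```text
clock: 16.93
tcp_pos: [0.5955, -0.1809, 0.2091]
orientation: [0.003, -0.0, 1.0, -0.001]
ft_force: [0.7, 0.2, -1.4]
opening: 0.481
grasp_force: 27.0
```

Call:
move_arm:
  motion:
    - [[0,0,-0.004],[0,0,0]]
    - [[0,0,0],[0,0,0]]
    - [[0,0,0],[0,0,0]]
    - [[0,0,0],[0,0,0]]
    - [[0,0,0],[0,0,0]]
    - [[0,0,0],[0,0,0]]

```text
clock: 17.43
tcp_pos: [0.5938, -0.1803, 0.2079]
orientation: [-0.001, -0.0, 1.0, 0.0]
ft_force: [0.3, -0.3, -2.7]
opening: 0.477
grasp_force: 27.0
```

```bash
python3 - <<'E'
from h import *
im=env.snapshot("side")
s=env.get_state();print(s["tcp_pos"],s["ft_force"],s["opening"],s["grasp_force"])
for t in ("bread_roll","bread_board","jam_red","jam_yellow","tongs"):
    print(t,[(np.round(d["centre"],3),round(d["score"],2)) for d in env.spot_point("side",t)][:2])
cv2.imwrite("pics/m6.png",cv2.resize(im[80:300,220:500,::-1],None,fx=2,fy=2))
E
```

```text
[ 0.59396387 -0.18032956  0.20809505] [-0.17233473 -0.54043236 -0.71993561] 0.4797482917802105 26.972621977329254
bread_roll [(array([ 0.658, -0.179,  0.191]), 0.52)]
bread_board [(array([ 0.665, -0.192,  0.046]), 0.66)]
jam_red [(array([ 0.756, -0.239,  0.046]), 0.61), (array([ 0.671, -0.011,  0.052]), 0.5)]
jam_yellow [(array([ 0.666, -0.01 ,  0.061]), 0.72)]
tongs [(array([ 0.592, -0.19 ,  0.201]), 0.75)]
```

View pics/m6.png

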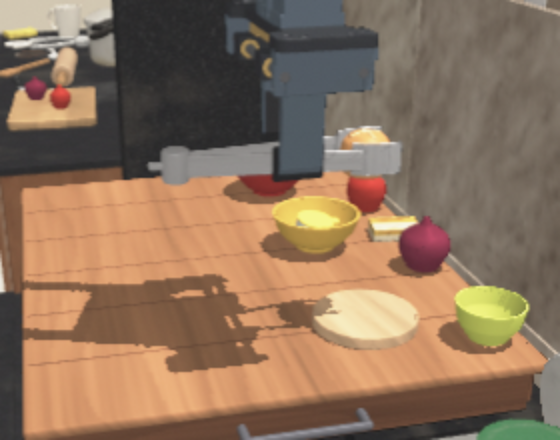

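The picture shows the roll at crop position (365,145), held up between the jaws above the empty board, underside at z about 0.19. I'm handing the job in.

```bash
python3 -c "
from station import env
print(env.close_job())"
```

```text
the job is handed in; nothing more can be done
None
```

I handed the job in with both jam pots in the bowls of their colours and the roll held in the closed tongs about 13 cm above its board; the system returned no verdict.

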